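# Tamp the ballast level in a loudspeaker's sprung stand

## Task

Take the tamper from its mat and with it tamp the loose iron ingots in the stand's ballast bin down until all five lie level in one row, bedding them firmly with a steady press of about 15 N and never leaning on the bin with more than 25 N. Then stand the tamper gently back upright in the middle of its mat and let go; leave everything else where it is, and do not touch the ingots with the fingers.

Things in the scene. Friction and masses are not known exactly. Their poses are not given: they have to be found in the camera images.
- stand: sprung loudspeaker stand, fixed to the table: dark steel plate 218 x 76 x 12 mm with four springs that carry the ballast bin. The bin can only move straight down: under load it sinks less than 1 mm, and returns when released. Its screw feet hold the plate 0 to 12 mm off the table. Origin under the plate's centre, z up, x along its long side
- bin_in (a point): centre of the inner floor of the ballast bin, an open aluminium box on the stand's springs (same axes as the stand). Inside 196 mm along x, 52 mm along y; walls 4 mm thick, 24 mm high above this floor, so that flat-lying ingots stand 2 mm above the rim. Unloaded, this floor is 32 mm above the stand's origin
- tamper_grip (a point): tamper, standing on the mat: flat steel plate 50 x 50 x 8 mm with an upright square wooden post, 24 x 24 mm, from its middle up to 100 mm above the plate's underside; 0.3 kg. Point on the post's axis, 70 mm above the plate's underside, where to grip it (firmly, 40 N or more, or it slips under load); x, y square to plate and post, z up
- tamper_foot (a point): centre of the underside of the tamper's plate, 70 mm below tamper_grip; same axes
- mat: soft black rubber mat, 120 x 120 x 4 mm, fixed to the table: the tamper's place. Origin under its centre on the table
- tray: white tray, 140 x 100 x 22 mm, fixed to the table, on the other side of the stand from the mat; origin under its centre
- ingot0_mid (a point): loose ballast ingot: dark iron block 36 mm long (x, along the bin), 44 wide (y), 26 tall (z), 0.2 kg, its ends bevelled above and below (flat top 20 mm long); point at its centre. Starts lying flat on the bin's floor with gaps beside it, centre 13 mm above bin_in
- ingot1_mid (a point): loose ballast ingot: dark iron block 36 mm long (x, along the bin), 44 wide (y), 26 tall (z), 0.2 kg, its ends bevelled above and below (flat top 20 mm long); point at its centre. Starts lying flat on the bin's floor with gaps beside it, centre 13 mm above bin_in
- ingot2_mid (a point): loose ballast ingot: dark iron block 36 mm long (x, along the bin), 44 wide (y), 26 tall (z), 0.2 kg, its ends bevelled above and below (flat top 20 mm long); point at its centre. Starts lying flat on the bin's floor with gaps beside it, centre 13 mm above bin_in
- ingot3_mid (a point): loose ballast ingot: dark iron block 36 mm long (x, along the bin), 44 wide (y), 26 tall (z), 0.2 kg, its ends bevelled above and below (flat top 20 mm long); point at its centre. Starts perched on two neighbours' bevels, centre 24 to 32 mm above bin_in; pressed on top with 2 to 12 N it sticks, gives, wedges them apart and drops flat, centre 13 mm above bin_in
- ingot4_mid (a point): loose ballast ingot: dark iron block 36 mm long (x, along the bin), 44 wide (y), 26 tall (z), 0.2 kg, its ends bevelled above and below (flat top 20 mm long); point at its centre. Starts perched on two neighbours' bevels, centre 24 to 32 mm above bin_in; pressed on top with 2 to 12 N it sticks, gives, wedges them apart and drops flat, centre 13 mm above bin_in
- pot_mid (a point): clear round jar with a white lid, 48 mm across, 55 mm tall, in the white tray; point at its centre
- tape_mid (a point): white flat spool with a dark middle, 52 mm across, 19 mm tall, in the white tray; point at its centre
- optode_mid (a point): small black cylinder with a white top, 28 mm across, 40 mm tall, standing on the table; point half-way up
- driver_grip (a point): screwdriver lying on the table; point at the middle of its handle
- mug_mid (a point): white mug, 76 mm across, 90 mm tall; point half-way up
Not all that is in view belongs to the job. What is shaped like the part that bears ingot3_mid but orange is not meant. What is shaped like the part that bears ingot0_mid but green is not meant.

How it is judged:
By the outcome, as a careful person would: the job done as asked, in the order asked, and still so for the second after the job is handed in, with the robot touching nothing.
It also fails if it takes over 59 s, if anything falls off the work surface, if the arm or the gripper's body presses on something with over 40 N, if the wrist force passes 120 N, or if a joint passes its speed limit or range.

## Robot

A 6-joint arm with a two-finger parallel gripper is mounted at the origin on the work surface. World frame = base frame: x ahead of the robot, y to its left, z up, the work surface at z = 0. Lengths are in m, angles in degrees, forces in N, time in s.
With the tool pointing down it reaches from about 0.25 to 0.725 m from the base axis. Payload 9.7 kg.
Tool frame: the origin (TCP) lies at the very end of the fingers, on their centre line; the grasp point (between the pads) lies 19 mm behind it; y points along the fingers, x is the direction in which the jaws open and shut, and the axes are right-handed (so a half turn about y gives the same grasp; the last joint's range is limited). The gripper opens to 85 mm and grips with 20 to 120 N. Pads are 22 mm wide; open, the fingers measure 114 mm over their backs; the gripper's body (76 mm by 85 mm) begins 54 mm behind the grasp point. The pads swing forward as they close: fully open they stand 13 mm farther back than shut.
Start: joints at [65.489, 4.979, 10.078, 95.1, 0, 90], TCP at [0.228, 0.5, 0.231] pointing down, gripper open.
Joint ranges: [-179.16, 179.16], [-48.56, 103.87], [-65.8, 70.77], [-126.05, 130.52], [-82.76, 87.17], [-180, 180]. Speed limits (degrees/s): [127.2, 127.2, 147.25, 180, 180, 180].

## Interface

Orientations are given as [roll, pitch, yaw] about the fixed x, y, z axes, in that order (R = Rz(yaw) Ry(pitch) Rx(roll)).
In Python, from workcell import bot gives the robot as it stands.
- The arm moves only by the shell command python3 -m jog 'ROWS' [FORCE]. ROWS is JSON, a list of rows, each a list of 7 numbers: the closure, from 0 (fully open) to 1 (shut), then the shift along the world's x, y, z in units of 25 mm (1.0 is 25 mm), then the turn, a rotation vector about the world's x, y, z in units of 5 degrees (1.0 is 5 degrees). A call has 1 to 5 rows; each row is the pose to reach, as a shift and turn from the pose commanded when the call began; what a row does not reach only later rows make up. A row lasts 1/10 s, in which the tool goes at most 50 mm and 8.59 degrees, less where a joint would pass 70% of its speed; a pose out of reach is approached as far as the arm can. A call with a gripper value outside its range is refused whole. The fingers move at their own pace and stop on an object; FORCE is the grip in N (left out, the last holds). Time passes only in rows, so rows that repeat a pose let the fingers close. It gives the time, the measured TCP pose, the force and the opening at its end, in the units of the state.
- bot.get_obs(): the state, without advancing time (a new reading comes with each control period).
- bot.camera(name): name is "scene" or "top" or "wrist"; returns (picture, depth): 400x640x3 uint8, red, green, blue; 400x640 float32, m along the optical axis (not along the pixel's ray), 0 where there is no reading.
- bot.camera_model(name): a dict with "fx", "fy", "cx", "cy" (pixels), "rvec" (rotation vector, rad) and "tvec" (3), from world to camera coordinates, as OpenCV has them; the wrist camera has in their place "tool_from_camera" (4x4, takes a point from camera to tool coordinates, whose origin is the TCP and whose axes are the tool frame's). Camera axes: x right, y down, z forward; pixel columns grow to the right and rows downward; lengths in m; the calibration is good to about 2 mm. A picture is of the moment at which its call begins: read the wrist's pose just before it. camera_model takes no time and is no camera call.
- bot.job_done(): hands the job in, once; it reports no verdict.
Trained networks look in the newest picture that a camera, given by its name, has taken for a name from the list of things; names that differ only in an ending like _2 or _b are one class to them, and where a whole thing is asked for, a point or a joint stands for the part that bears it (a point fixed in the world has none). Each returns a list of dicts, best first, with "conf" (0 to 1); they miss things now and then, are a little off and sometimes report something else, mostly with a low value. They report only what shows in the picture. A call takes as long as a camera call. They do not tell look-alikes from the thing itself.
- bot.regions_of(camera, label): "pixels" (400x640 bool, what is visible of it) and "point" ([row, column] in pixels, amid what is visible of it).
The state is a dict: "time": time; "q": joint angles; "qd": joint speeds; "joint_efforts": joint torques, N m; "ee_pos": TCP position; "tcp_rot": TCP orientation; "wrist_force": force on the tool from outside, world axes, zero at the start; "torque": the same for the moment, N m; "opening": finger opening in m.
Only numpy, scipy, OpenCV 4.12 (cv2) and the standard library are available. Lean on these libraries where they do the work, as an engineer would, in place of code of your own. Each camera call takes 0.05 s, during which the arm holds its last target. There are 200 camera calls.

## Working session

There is one attempt and no reset: what is moved stays moved. The work goes in short steps, Python scripts to look and compute and a shell command to move; the robot and the scene stay as the last step left them, time stands still between calls to the robot, and variables do not carry over. Pictures are saved under pics/ and viewed, about 8 in all and at most 12, crops included, and the job is handed in when it is done.

```bash
ls; mkdir -p pics
cat > h.py <<'E'
import numpy as np, cv2
from workcell import bot
from scipy.spatial.transform import Rotation as R
def cam(n):
    o=bot.get_obs(); im,d=bot.camera(n); m=bot.camera_model(n)
    if n=='wrist':
        T=np.eye(4);T[:3,:3]=R.from_euler('xyz',o['tcp_rot'],degrees=True).as_matrix();T[:3,3]=o['ee_pos'];T=T@np.array(m['tool_from_camera'])
    else:
        T=np.eye(4);T[:3,:3]=cv2.Rodrigues(np.array(m['rvec'],float))[0];T[:3,3]=np.ravel(m['tvec']);T=np.linalg.inv(T)
    v,u=np.mgrid[:400,:640]
    P=np.stack([(u-m['cx'])/m['fx']*d,(v-m['cy'])/m['fy']*d,d],-1)@T[:3,:3].T+T[:3,3]
    P[d==0]=np.nan
    return im,d,P
def save(im,f): cv2.imwrite('pics/'+f,im[...,::-1])
E
python3 - <<'E'
from h import *
o=bot.get_obs();print(o)
im,d,P=cam('top');save(im,'top.png');np.save('top.npy',P)
for l in ['tamper_grip','mat','stand','ingot0_mid','ingot3_mid','tray']:
    for r in bot.regions_of('top',l):
        p=P[r['pixels']];print('top',l,round(r['conf'],2),r['point'],r['pixels'].sum(),np.nanmedian(p,0).round(4),np.nanpercentile(p[:,2],98).round(4))
im,d,P=cam('scene');save(im,'scene.png');np.save('scene.npy',P)
E
```

```text
pics
{'time': 0.0, 'q': array([6.54899688e+01, 5.01022546e+00, 1.00314613e+01, 9.51009669e+01,
       1.94952848e-04, 9.00025446e+01]), 'qd': array([-0.00178494, -0.05175228, -0.03818103,  0.06975638,  0.07039497,
       -0.03736938]), 'joint_efforts': array([ 3.16099926e-03, -5.20388818e+01,  4.64798391e+01,  1.63261732e-02,
        1.14542813e-04, -2.61497371e-05]), 'ee_pos': array([0.22806048, 0.5002033 , 0.23056468]), 'tcp_rot': array([-8.99998086e+01,  7.97310646e-02,  6.54874242e+01]), 'wrist_force': array([ 0.103438  , -0.56648479,  0.2200809 ]), 'torque': array([ 0.02681602, -0.05006018,  0.02080021]), 'opening': 0.08526544526894762}
top tamper_grip 0.92 [263.1, 172.5] 761 [0.4729 0.2854 0.015 ] 0.1064
top mat 0.74 [249.2, 170.4] 2849 [0.4794 0.2992 0.0045] 0.0088
top stand 0.9 [217.1, 298.7] 2304 [0.568  0.023  0.0394] 0.0667
top ingot0_mid 0.66 [199.9, 318.4] 1573 [0.5858 0.0193 0.0426] 0.0678
top ingot3_mid 0.85 [219.9, 311.6] 409 [0.5484 0.0166 0.0791] 0.0834
top ingot3_mid 0.55 [228.8, 255.2] 384 [0.5429 0.1317 0.0249] 0.0297
top ingot3_mid 0.28 [176.7, 304.2] 281 [0.6384 0.0273 0.0651] 0.0686
top tray 0.84 [219.8, 456.0] 2175 [ 0.5488 -0.2824  0.0056] 0.0246
```

```bash
python3 -c "
import cv2,numpy as np
a=cv2.imread('pics/top.png');b=cv2.imread('pics/scene.png')
cv2.imwrite('pics/both.png',cv2.resize(np.vstack([a,b]),(480,600)))"
```

```text
(no output)
```

View pics/top.png

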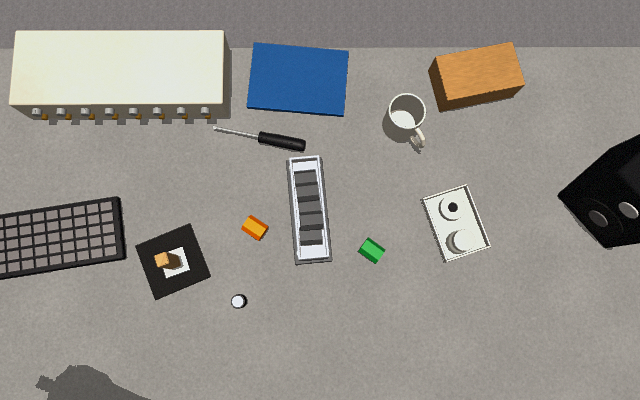

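View pics/scene.png

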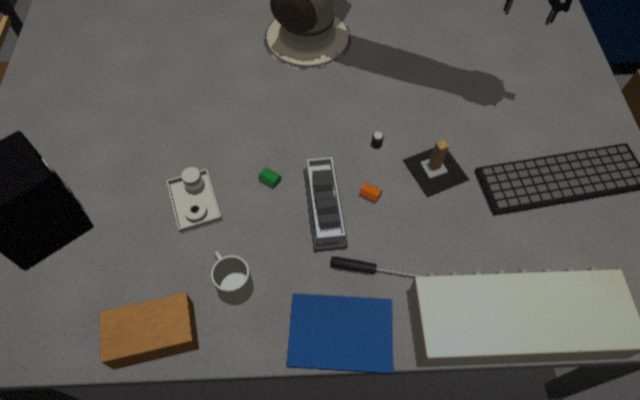

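The top view shows the tamper standing on the mat (col 172, row 262) and the bin at (310, 210) with dark ingots. The orange (255, 228) and green (372, 250) blocks on the table are decoys. Only one object could be the tamper. Next I'll measure.

```bash
cat > m.py <<'E'
from h import *
def rect(p,n):
    (c,s,a)=cv2.minAreaRect((p[:,:2]*1000).astype(np.float32));print(n,len(p),'c',np.round(c,1),'size',np.round(s,1),'ang',round(a,1),'z',np.median(p[:,2]).round(4))
for n in ['top','scene']:
    P=np.load(n+'.npy').reshape(-1,3);P=P[~np.isnan(P[:,0])]
    im=cv2.imread(f'pics/{n}.png').reshape(-1,3).max(1)[~np.isnan(np.load(n+'.npy').reshape(-1,3)[:,0])]
    near=lambda x,y,r:(np.hypot(P[:,0]-x,P[:,1]-y)<r)
    t=near(.473,.288,.11)
    rect(P[t&(P[:,2]>.1)],n+' posttop'); rect(P[t&(im<50)&(P[:,2]<.012)&(P[:,2]>-.004)],n+' mat'); rect(P[near(.473,.285,.06)&(im>150)&(P[:,2]<.025)],n+' plate')
    b=near(.568,.022,.13); s=P[b&(P[:,2]>.05)];rect(s,n+' bin all>.05')
    (c,sz,a)=cv2.minAreaRect((s[:,:2]*1000).astype(np.float32)); a=np.radians(a if sz[0]>sz[1] else a+90);
    e=np.array([np.cos(a),np.sin(a)]);e*=np.sign(e[0]);f=np.array([-e[1],e[0]]);r=P[b]-np.r_[np.array(c)/1000,0]
    X=r[:,:2]@e*1000;Y=r[:,:2]@f*1000
    print('axis',np.degrees(np.arctan2(e[1],e[0])))
    for x in range(-110,111,5):
        k=(abs(X-x)<2.5)&(abs(Y)<15);w=(abs(X-x)<2.5)&(abs(Y)>27)&(abs(Y)<31)
        if k.any(): print(x,np.round(np.median(P[b][k,2])*1000,1),'rim',np.round(np.median(P[b][w,2])*1000,1) if w.any() else '')
E
python3 m.py
python3 -c "
import cv2
a=cv2.imread('pics/top.png')[140:310,120:350];cv2.imwrite('pics/c1.png',cv2.resize(a,None,fx=3.4,fy=3.4,interpolation=2))"
```

```text
top posttop 171 c [476.5 293.3] size [24.7 24.7] ang 20.5 z 0.1042
top mat 2665 c [473.9 311.4] size [118.1 145.9] ang 22.3 z 0.0045
top plate 509 c [464.9 267. ] size [90.8 92.2] ang 21.9 z 0.0102
top bin all>.05 2320 c [579.   21.2] size [205.  60.] ang 4.5 z 0.0661
axis 4.548295497894288
-110 4.1 rim 0.5
-105 19.9 rim 19.6
-100 62.2 rim 62.4
-95 39.7 rim 64.1
-90 39.7 rim 63.2
-85 39.2 rim 63.4
-80 40.0 rim 64.3
-75 52.6 rim 63.8
-70 61.7 rim 63.3
-65 65.9 rim 62.9
-60 66.1 rim 62.3
-55 65.5 rim 62.7
-50 66.1 rim 63.3
-45 73.0 rim 64.4
-40 79.4 rim 63.5
-35 80.8 rim 63.2
-30 80.5 rim 63.0
-25 80.5 rim 63.2
-20 80.2 rim 63.8
-15 74.2 rim 64.1
-10 66.8 rim 63.7
-5 65.8 rim 63.1
0 66.0 rim 64.4
5 65.7 rim 64.0
10 66.9 rim 63.7
15 74.8 rim 64.0
20 78.3 rim 63.0
25 78.8 rim 63.3
30 79.1 rim 63.6
35 78.7 rim 61.7
40 75.9 rim 64.0
45 70.6 rim 64.1
50 65.7 rim 64.2
55 65.9 rim 64.4
60 65.2 rim 61.6
65 65.2 rim 63.5
70 62.0 rim 63.2
75 56.7 rim 64.4
80 40.6 rim 61.0
85 39.6 rim 64.0
90 39.9 rim 63.3
95 41.0 rim 63.0
100 61.0 rim 62.8
105 59.6 rim 18.5
scene posttop 82 c [479.3 295. ] size 
[... 352 characters left out ...]
39.2
-70 61.9 rim 60.2
-65 63.3 rim 58.0
-60 64.0 rim 61.1
-55 64.1 rim 63.0
-50 64.2 rim 60.7
-45 72.5 rim 48.5
-40 78.0 rim 62.3
-35 78.8 rim 61.5
-30 79.2 rim 61.7
-25 79.2 rim 53.8
-20 77.9 rim 59.4
-15 72.5 rim 61.5
-10 65.6 rim 60.6
-5 64.1 rim 52.0
0 63.3 rim 62.3
5 63.7 rim 62.1
10 65.7 rim 48.7
15 73.7 rim 60.7
20 77.2 rim 62.0
25 76.9 rim 59.4
30 77.6 rim 54.7
35 77.2 rim 62.7
40 74.3 rim 61.8
45 68.5 rim 60.1
50 64.4 rim 60.8
55 63.4 rim 58.9
60 63.9 rim 60.1
65 63.6 rim 59.9
70 58.6 rim 57.8
75 51.5 rim 61.3
80 37.8 rim 61.9
85 38.7 rim 58.4
95 17.7 rim 32.3
100 45.8 rim 44.6
105 15.7 rim 17.5
110 8.9 rim 6.0
  return _methods._mean(a, axis=axis, dtype=dtype,
  ret = ret.dtype.type(ret / rcount)
```

View pics/c1.png

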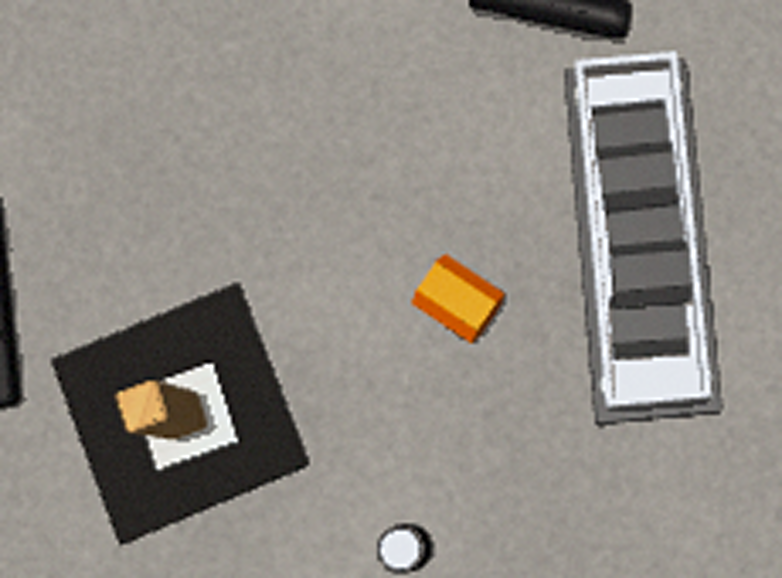

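```bash
python3 -m jog '[[0,2,-1.65,0,0,0,-1.76],[0,4,-3.3,0,0,0,-3.52],[0,6,-5,0,0,0,-5.28],[0,8,-6.6,0,0,0,-7],[0,10,-8.24,0,0,0,-8.8]]' 50; python3 -m jog '[[0,0,0,0,0,0,0],[0,0,0,0,0,0,0],[0,0,0,0,0,0,0],[0,0,0,0,0,0,0],[0,0,0,0,0,0,0]]'
cat > ray.py <<'E'
from h import *
m=bot.camera_model('top');Rm=cv2.Rodrigues(np.array(m['rvec'],float))[0];C=-Rm.T@np.ravel(m['tvec'])
def ray(u,v,z):
    d=Rm.T@np.array([(u-m['cx'])/m['fx'],(v-m['cy'])/m['fy'],1]);return (C+d*(z-C[2])/d[2])
cs=np.array([(52,360),(240,284),(308,463),(122,543)])/3.4+[120,140]
Q=np.array([ray(*c,.004) for c in cs]);print(Q.round(4),Q.mean(0).round(4))
cs=np.array([(214,362),(238,441),(156,470)])/3.4+[120,140]
Q=np.array([ray(*c,.012) for c in cs]);print('plate',Q.round(4),(Q[0]+Q[2])/2)
o=bot.get_obs();print(o['ee_pos'],o['tcp_rot'],o['time'])
im,d,P=cam('wrist');save(im,'w1.png');np.save('w1.npy',P)
from m2 import rect
P=P.reshape(-1,3);g=im.reshape(-1,3).astype(int).max(1)
k=np.hypot(P[:,0]-.477,P[:,1]-.294)<.05
rect(P[k&(P[:,2]>.095)&(P[:,2]<.115)],'posttop')
rect(P[k&(P[:,2]>.009)&(P[:,2]<.016)],'plate')
E
sed -n 1,3p m.py > m2.py; python3 ray.py
```

```text
time: 0.9
ee_pos: [0.4222, 0.3398, 0.2315]
tcp_rot: [-90.0, -0.0, 22.2]
wrist_force: [0.8, 1.2, 0.3]
opening: 0.0852
time: 1.4
ee_pos: [0.4202, 0.3421, 0.2314]
tcp_rot: [-90.0, -0.0, 22.6]
wrist_force: [0.7, 0.2, -0.4]
opening: 0.0852
[[0.5107 0.3753 0.004 ]
 [0.5551 0.2645 0.004 ]
 [0.4467 0.2214 0.004 ]
 [0.402  0.3295 0.004 ]] [0.4786 0.2977 0.004 ]
plate [[0.5072 0.2769 0.012 ]
 [0.4601 0.2614 0.012 ]
 [0.444  0.309  0.012 ]] [0.47561429 0.29293545 0.012     ]
[0.42016143 0.34214938 0.23140694] [-8.99920777e+01 -1.01617504e-02  2.26489811e+01] 1.4
posttop 502 c [476.2 294.9] size [24.1 24. ] ang 19.4 z 0.1039
plate 740 c [476.3 294.9] size [50.  50.1] ang 19.6 z 0.0123
```

View pics/w1.png

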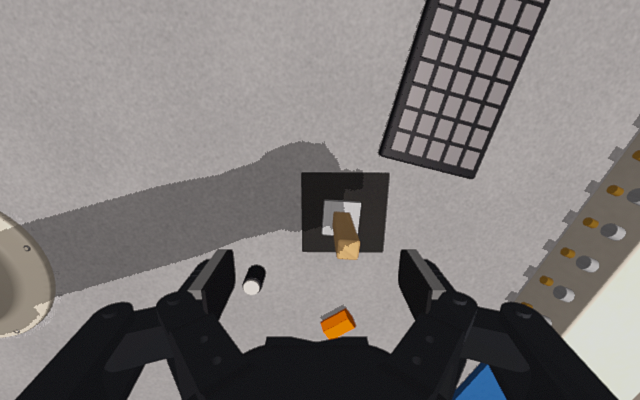

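```bash
python3 -m jog '[[0,1.1,-0.95,0,0,0,-0.63],[0,2.24,-1.89,0,0,0,-0.63],[0,2.24,-1.89,0,0,0,-0.63],[0,2.24,-1.89,-1,0,0,-0.63],[0,2.24,-1.89,-2.5,0,0,-0.63]]'
python3 - <<'E'
from m2 import *
im,d,P=cam('wrist')
o=bot.get_obs();print(o['ee_pos'],o['tcp_rot'])
np.save('w2.npy',P);save(im,'w2.png')
P=P.reshape(-1,3)
k=np.hypot(P[:,0]-.476,P[:,1]-.295)<.05
rect(P[k&(P[:,2]>.095)&(P[:,2]<.115)],'posttop');rect(P[k&(P[:,2]>.009)&(P[:,2]<.016)],'plate')
W=np.load('w1.npy')
Q=np.array([W[r,c] for c,r in [(303,175),(387,175),(382,249),(304,250)]]);print(Q.round(4),Q.mean(0))
for r in bot.regions_of('wrist','mat'): rect(P[r['pixels'].ravel()&(P[:,2]<.009)],'mat %.2f'%r['conf'])
E
```

```text
time: 1.95
ee_pos: [0.4777, 0.295, 0.1702]
tcp_rot: [-89.9, -0.2, 19.4]
wrist_force: [-0.3, 0.4, -0.2]
opening: 0.0853
[0.47504266 0.293586   0.16171746] [-90.07283139   0.36995058  19.4139139 ]
posttop 890 c [476.1 294.2] size [23.4 24.5] ang 19.1 z 0.104
plate 1174 c [476.2 295. ] size [50.  49.1] ang 19.3 z 0.0122
[[0.4056 0.3299 0.0052]
 [0.5099 0.3731 0.0041]
 [0.5529 0.2719 0.005 ]
 [0.4485 0.2266 0.005 ]] [0.47923455 0.30037766 0.00483493]
mat 0.75 8336 c [479.5 300.4] size [121.6 120.4] ang 22.3 z 0.0043
```

```bash
python3 -m jog '[[0,0,0,0,0,0,0],[0,0,0,0,0,0,0]]'; python3 -m jog '[[0,0,0,-1.5,0,0,0],[0,0,0,-3,0,0,0],[0,0,0,-3.5,0,0,0],[0,0,0,-3.5,0,0,0],[0,0,0,-3.5,0,0,0]]'
```

```text
time: 2.25
ee_pos: [0.4773, 0.2948, 0.171]
tcp_rot: [-90.0, -0.1, 19.4]
wrist_force: [0.4, -1.2, 0.1]
opening: 0.0857
time: 2.75
ee_pos: [0.4778, 0.2946, 0.0836]
tcp_rot: [-90.0, -0.1, 19.4]
wrist_force: [-0.3, -1.2, -0.2]
opening: 0.0851
```

```bash
python3 -m jog '[[0,-0.06,0,-0.5,0,0,0],[0,-0.06,0,-1.14,0,0,0],[0,-0.06,0,-1.14,0,0,0]]'; python3 -m jog '[[0.5,0,0,0,0,0,0],[0.75,0,0,0,0,0,0],[1,0,0,0,0,0,0],[1,0,0,0,0,0,0],[1,0,0,0,0,0,0]]' 60; python3 -m jog '[[1,0,0,0,0,0,0],[1,0,0,0,0,0,0],[1,0,0,0,0,0,0]]';python3 -c "
from h import *
for i in range(3):
  o=bot.get_obs();print(o['ee_pos'],o['wrist_force'])"
```

```text
time: 3.05
ee_pos: [0.4749, 0.2937, 0.0516]
tcp_rot: [-90.0, 0.1, 19.4]
wrist_force: [-0.3, 0.3, 0.4]
opening: 0.0848
time: 3.55
ee_pos: [0.4757, 0.2941, 0.0534]
tcp_rot: [-90.0, -0.0, 19.4]
wrist_force: [0.1, -0.2, 1.7]
opening: 0.0235
time: 3.85
ee_pos: [0.4757, 0.2942, 0.0533]
tcp_rot: [-90.0, -0.0, 19.4]
wrist_force: [-0.7, 0.2, 5.1]
opening: 0.0232
[0.47572032 0.29418641 0.0533163 ] [-0.66255617  0.17699826  5.07399636]
[0.47572032 0.29418641 0.0533163 ] [-0.66255617  0.17699826  5.07399636]
[0.47572032 0.29418641 0.0533163 ] [-0.66255617  0.17699826  5.07399636]
```

```bash
python3 -m jog '[[1,0,0,0.4,0,0,0],[1,0,0,1.2,0,0,0],[1,0,0,2.6,0,0,0],[1,0,0,4,0,0,0],[1,0,0,5.2,0,0,0]]'; python3 -m jog '[[1,0,0,0,0,0,0],[1,0.2,-0.7,0,0,0,-0.3],[1,0.6,-2,0,0,0,-0.9],[1,0.9,-3.4,0,0,0,-1.5],[1,1.25,-4.8,0,0,0,-2.1]]'; python3 -m jog '[[1,0.35,-1.3,0,0,0,-0.4],[1,0.7,-2.6,0,0,0,-0.87],[1,1.1,-4.1,0,0,0,-0.87],[1,1.4,-5.4,0,0,0,-0.87],[1,1.6,-6.1,0,0,0,-0.87]]'; python3 -m jog '[[1,0,0,0,0,0,0],[1,0,0,0,0,0,0],[1,0,0,0,0,0,0]]'
python3 - <<'E'
from m2 import *
im,d,P=cam('wrist');save(im,'w3.png')
im,d,P=cam('top');save(im,'t2.png')
o=bot.get_obs();print(o)
P=P.reshape(-1,3);rect(P[(np.hypot(P[:,0]-.55,P[:,1]-.02)<.1)&(P[:,2]>.12)&(P[:,2]<.16)],'plate')
cv2.imwrite('pics/b2.png',np.hstack([cv2.imread('pics/w3.png'),cv2.resize(cv2.imread('pics/t2.png')[130:330,250:350],(200,400))])[:,60:860])
E
```

```text
time: 4.35
ee_pos: [0.4752, 0.2939, 0.1845]
tcp_rot: [-90.0, 0.0, 19.4]
wrist_force: [0.2, 0.5, -3.2]
opening: 0.0234
time: 4.85
ee_pos: [0.5062, 0.1728, 0.1812]
tcp_rot: [-90.0, 0.1, 8.8]
wrist_force: [0.4, -0.1, -3.0]
opening: 0.0231
time: 5.35
ee_pos: [0.5464, 0.0191, 0.1812]
tcp_rot: [-90.0, 0.1, 4.4]
wrist_force: [-0.3, 0.4, -3.1]
opening: 0.0234
time: 5.65
ee_pos: [0.5463, 0.0222, 0.1821]
tcp_rot: [-90.0, 0.1, 4.6]
wrist_force: [-0.5, -0.2, -2.6]
opening: 0.0235
{'time': 5.75, 'q': array([2.34147726e+00, 3.82879972e+00, 3.45031912e+00, 8.96478635e+01,
       8.14630644e-03, 8.77552174e+01]), 'qd': array([ 0.05807759, -0.01896677,  0.22069495, -0.00655856, -0.03881291,
       -0.12525236]), 'joint_efforts': array([-3.38654788e-01, -5.27434731e+01,  4.84705746e+01,  2.82320878e-03,
       -9.63004975e-03,  6.73957926e-03]), 'ee_pos': array([0.54642386, 0.02238342, 0.18253458]), 'tcp_rot': array([-8.99908281e+01,  2.60047627e-02,  4.58626005e+00]), 'wrist_force': array([-0.70513319,  0.03037845, -2.81012034]), 'torque': array([ 0.00773731, -0.00892472, -0.01038707]), 'opening': 0.023427571806109434}
plate 0 c [0. 0.] size [0. 0.] ang 0.0 z nan
  return _methods._mean(a, axis=axis, dtype=dtype,
  ret = ret.dtype.type(ret / rcount)
```

View pics/b2.png

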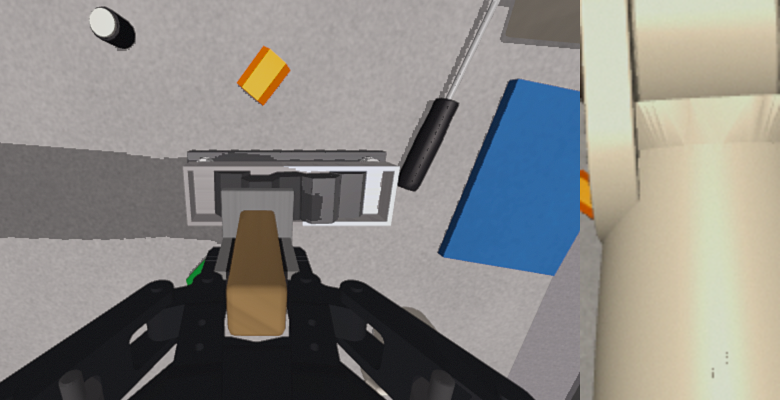

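```bash
cat > w.py <<'E'
from m2 import *
im,d,P=cam('wrist');o=bot.get_obs();e=o['ee_pos']
print(e,o['tcp_rot'],o['wrist_force'],o['time'])
P=P.reshape(-1,3)
n=np.hypot(P[:,0]-e[0],P[:,1]-e[1])<.06
rect(P[n&(abs(P[:,2]-(e[2]-.0413))<.004)],'plate')
b=np.hypot(P[:,0]-.579,P[:,1]-.022)<.12
s=P[b&(P[:,2]>.055)&(P[:,2]<.09)];rect(s,'bin')
c=np.array([.5795,.0225]);a=np.radians(4.55);ex=np.array([np.cos(a),np.sin(a)]);f=np.array([-ex[1],ex[0]])
X=(P[:,:2]-c)@ex*1000;Y=(P[:,:2]-c)@f*1000
for x in range(-100,101,8):
    k=b&(abs(X-x)<4)&(abs(Y)<20)&(P[:,2]<.1)&(P[:,2]>.035)
    if k.sum()>5: print(x,np.round(np.percentile(P[k,2],85)*1000,1),end=' | ')
print()
E
python3 w.py
```

```text
[0.54650024 0.02235009 0.18265214] [-8.99945364e+01  1.34792448e-02  4.58659928e+00] [ 0.32079662  0.18745834 -3.2989285 ] 5.8
plate 2429 c [545.9  29. ] size [50.1 36.8] ang 4.2 z 0.1416
bin 7485 c [578.5  21.3] size [204.9  60.9] ang 4.6 z 0.0649
-100 63.6 | -92 40.2 | -84 40.2 | -76 59.0 | -68 65.7 | -60 66.2 | -52 66.4 | -44 79.0 | -36 81.3 | -28 81.3 | -20 80.5 | -12 71.8 | -4 66.1 | 4 66.2 | 12 75.1 | 20 79.2 | 28 79.3 | 36 79.1 | 44 72.8 | 52 66.3 | 60 66.4 | 68 65.9 | 76 57.9 | 84 40.4 | 92 40.4 | 100 63.6 |
```

```bash
python3 -m jog '[[1,0.07,-0.12,-0.4,0,0,0],[1,0.07,-0.12,-1.2,0,0,0],[1,0.07,-0.12,-1.8,0,0,0],[1,0.07,-0.12,-1.9,0,0,0],[1,0.07,-0.12,-1.9,0,0,0]]';python3 -m jog '[[1,0,0,-0.04,0,0,0],[1,0,0,-0.08,0,0,0],[1,0,0,-0.12,0,0,0]]';python3 -m jog '[[1,0,0,-0.03,0,0,0],[1,0,0,-0.06,0,0,0]]'
```

```text
time: 6.3
ee_pos: [0.5481, 0.0186, 0.1347]
tcp_rot: [-90.0, 0.1, 4.5]
wrist_force: [0.2, 0.1, -3.1]
opening: 0.0232
time: 6.6
ee_pos: [0.5488, 0.0185, 0.1328]
tcp_rot: [-90.0, -0.1, 4.5]
wrist_force: [0.1, -0.3, -2.4]
opening: 0.0235
time: 6.8
ee_pos: [0.5485, 0.0185, 0.1309]
tcp_rot: [-90.0, -0.0, 4.5]
wrist_force: [-0.2, -0.0, -3.7]
opening: 0.0238
```

Foot at ~81.6 mm now; creep on to contact.

```bash
for i in 1; do python3 -m jog '[[1,0,0,-0.015,0,0,0],[1,0,0,-0.03,0,0,0]]'; python3 -m jog '[[1,0,0,-0.01,0,0,0],[1,0,0,-0.02,0,0,0]]'; python3 -m jog '[[1,0,0,-0.01,0,0,0],[1,0,0,-0.02,0,0,0]]'; done | grep -E 'pos|force'
```

```text
ee_pos: [0.5485, 0.0185, 0.13]
wrist_force: [-0.0, 0.2, -2.3]
ee_pos: [0.5485, 0.0185, 0.1299]
wrist_force: [-1.9, 0.5, 0.5]
ee_pos: [0.5485, 0.0186, 0.1294]
wrist_force: [-1.4, 0.7, 0.2]
```

```bash
(python3 -m jog '[[1,0,0,-0.01,0,0,0],[1,0,0,-0.02,0,0,0]]'; python3 -m jog '[[1,0,0,-0.01,0,0,0],[1,0,0,-0.02,0,0,0]]'; python3 -m jog '[[1,0,0,-0.01,0,0,0],[1,0,0,-0.02,0,0,0]]') | grep -E 'pos|force'
```

```text
ee_pos: [0.5485, 0.0186, 0.1286]
wrist_force: [-2.7, 1.0, 1.9]
ee_pos: [0.5485, 0.0185, 0.1281]
wrist_force: [-0.9, -0.4, 0.5]
ee_pos: [0.5485, 0.0185, 0.1275]
wrist_force: [-1.9, 0.7, 3.9]
```

```bash
(python3 -m jog '[[1,0,0,-0.01,0,0,0],[1,0,0,-0.02,0,0,0],[1,0,0,-0.03,0,0,0],[1,0,0,-0.04,0,0,0]]'; python3 -m jog '[[1,0,0,-0.01,0,0,0],[1,0,0,-0.02,0,0,0],[1,0,0,-0.03,0,0,0],[1,0,0,-0.04,0,0,0]]'; python3 -m jog '[[1,0,0,-0.01,0,0,0],[1,0,0,-0.02,0,0,0],[1,0,0,-0.03,0,0,0],[1,0,0,-0.04,0,0,0]]') | grep -E 'pos|force|time'
```

```text
time: 8.4
ee_pos: [0.5484, 0.0185, 0.1266]
wrist_force: [-1.4, -0.6, 2.4]
time: 8.8
ee_pos: [0.5485, 0.0185, 0.1255]
wrist_force: [-2.3, -1.0, 3.0]
time: 9.2
ee_pos: [0.5485, 0.0185, 0.1245]
wrist_force: [-2.8, -0.4, 2.8]
```

```bash
(python3 -m jog '[[1,0,0,-0.015,0,0,0],[1,0,0,-0.03,0,0,0],[1,0,0,-0.045,0,0,0],[1,0,0,-0.06,0,0,0],[1,0,0,-0.075,0,0,0]]'; python3 -m jog '[[1,0,0,-0.015,0,0,0],[1,0,0,-0.03,0,0,0],[1,0,0,-0.045,0,0,0],[1,0,0,-0.06,0,0,0],[1,0,0,-0.075,0,0,0]]'; python3 -m jog '[[1,0,0,-0.015,0,0,0],[1,0,0,-0.03,0,0,0],[1,0,0,-0.045,0,0,0],[1,0,0,-0.06,0,0,0]]') | grep -E 'pos|force|time'
```

```text
time: 9.7
ee_pos: [0.5485, 0.0185, 0.1226]
wrist_force: [-2.8, 1.1, 2.6]
time: 10.2
ee_pos: [0.5485, 0.0185, 0.1207]
wrist_force: [-2.2, -0.9, 3.2]
time: 10.6
ee_pos: [0.5484, 0.0185, 0.1192]
wrist_force: [-2.9, -0.4, 3.2]
```

```bash
(python3 -m jog '[[1,0,0,-0.015,0,0,0],[1,0,0,-0.03,0,0,0],[1,0,0,-0.045,0,0,0],[1,0,0,-0.06,0,0,0],[1,0,0,-0.07,0,0,0]]'; python3 -m jog '[[1,0,0,-0.01,0,0,0],[1,0,0,-0.02,0,0,0]]'; python3 -m jog '[[1,0,0,-0.01,0,0,0],[1,0,0,-0.02,0,0,0]]') | grep -E 'pos|force|time'
```

```text
time: 11.1
ee_pos: [0.5485, 0.0185, 0.1171]
wrist_force: [-1.0, 0.3, -1.6]
time: 11.3
ee_pos: [0.5485, 0.0186, 0.117]
wrist_force: [-0.3, 0.6, -1.2]
time: 11.5
ee_pos: [0.5484, 0.0185, 0.1163]
wrist_force: [0.3, 0.3, -3.7]
```

```bash
python3 -m jog '[[1,0,0,0.2,0,0,0],[1,0,0,0.8,0,0,0],[1,0.5,0.04,1.4,0,0,0],[1,1.5,0.12,1.4,0,0,0],[1,2.35,0.19,1.4,0,0,0]]';python3 -m jog '[[1,0,0,0,0,0,0],[1,0,0,0,0,0,0]]'; python3 w.py
```

```text
time: 12.0
ee_pos: [0.6087, 0.0234, 0.1539]
tcp_rot: [-90.0, -0.2, 4.5]
wrist_force: [-0.1, 0.3, -2.8]
opening: 0.0231
time: 12.2
ee_pos: [0.6072, 0.0233, 0.152]
tcp_rot: [-90.0, 0.0, 4.5]
wrist_force: [-0.3, 1.2, -2.8]
opening: 0.0233
[0.60684008 0.02322891 0.15205417] [-8.99993164e+01  1.25431093e-02  4.51702195e+00] [-0.23541571  0.42333294 -3.41500069] 12.25
plate 2433 c [606.6  30. ] size [50.2 36.7] ang 3.8 z 0.111
bin 10036 c [578.3  21.2] size [204.7  61. ] ang 4.5 z 0.0638
-100 63.3 | -92 59.2 | -84 65.9 | -76 66.2 | -68 66.1 | -60 63.6 | -52 63.8 | -44 66.1 | -36 65.9 | -28 65.7 | -20 59.2 | -12 65.9 | -4 66.1 | 4 65.9 | 12 73.8 | 20 78.6 | 28 78.7 | 36 78.6 | 44 72.3 | 52 66.2 | 60 66.2 | 68 65.9 | 76 57.5 | 84 40.3 | 92 40.3 | 100 63.8 |
```

```bash
(python3 -m jog '[[1,0,0,-0.3,0,0,0],[1,0,0,-0.7,0,0,0],[1,0,0,-0.9,0,0,0],[1,0,0,-0.92,0,0,0]]'; python3 -m jog '[[1,0,0,-0.015,0,0,0],[1,0,0,-0.03,0,0,0]]'; python3 -m jog '[[1,0,0,-0.01,0,0,0],[1,0,0,-0.02,0,0,0]]';python3 -m jog '[[1,0,0,-0.01,0,0,0],[1,0,0,-0.02,0,0,0]]') | grep -E 'pos|force|time'
```

```text
time: 12.65
ee_pos: [0.6065, 0.0232, 0.1274]
wrist_force: [0.4, 0.3, -3.1]
time: 12.85
ee_pos: [0.6072, 0.0233, 0.128]
wrist_force: [0.3, 0.1, -2.6]
time: 13.05
ee_pos: [0.6073, 0.0233, 0.1274]
wrist_force: [0.1, -0.1, -3.3]
time: 13.25
ee_pos: [0.6073, 0.0233, 0.1269]
wrist_force: [-1.1, 0.1, -0.1]
```

```bash
(python3 -m jog '[[1,0,0,-0.01,0,0,0],[1,0,0,-0.02,0,0,0]]';python3 -m jog '[[1,0,0,-0.01,0,0,0],[1,0,0,-0.02,0,0,0]]';python3 -m jog '[[1,0,0,-0.01,0,0,0],[1,0,0,-0.02,0,0,0]]') | grep -E 'pos|force|time'
```

```text
time: 13.45
ee_pos: [0.6074, 0.0233, 0.1266]
wrist_force: [0.0, -0.7, -0.2]
time: 13.65
ee_pos: [0.6076, 0.0233, 0.1262]
wrist_force: [1.0, 0.1, 2.0]
time: 13.85
ee_pos: [0.6076, 0.0233, 0.1258]
wrist_force: [2.0, -0.5, 1.4]
```

```bash
(python3 -m jog '[[1,0,0,-0.01,0,0,0],[1,0,0,-0.02,0,0,0],[1,0,0,-0.03,0,0,0],[1,0,0,-0.04,0,0,0]]'; python3 -m jog '[[1,0,0,-0.015,0,0,0],[1,0,0,-0.03,0,0,0],[1,0,0,-0.045,0,0,0],[1,0,0,-0.06,0,0,0]]'; python3 -m jog '[[1,0,0,-0.015,0,0,0],[1,0,0,-0.03,0,0,0],[1,0,0,-0.045,0,0,0],[1,0,0,-0.06,0,0,0]]') | grep -E 'pos|force|time'
```

```text
time: 14.25
ee_pos: [0.6072, 0.0233, 0.1243]
wrist_force: [2.0, 0.5, 1.6]
time: 14.65
ee_pos: [0.6072, 0.0233, 0.1227]
wrist_force: [1.7, 1.1, 1.7]
time: 15.05
ee_pos: [0.6072, 0.0233, 0.1212]
wrist_force: [2.2, 0.2, 2.7]
```

```bash
(python3 -m jog '[[1,0,0,-0.02,0,0,0],[1,0,0,-0.04,0,0,0],[1,0,0,-0.06,0,0,0],[1,0,0,-0.08,0,0,0],[1,0,0,-0.1,0,0,0]]'; python3 -m jog '[[1,0,0,-0.015,0,0,0],[1,0,0,-0.03,0,0,0],[1,0,0,-0.045,0,0,0],[1,0,0,-0.06,0,0,0]]'; python3 -m jog '[[1,0,0,-0.01,0,0,0],[1,0,0,-0.02,0,0,0]]') | grep -E 'pos|force|time'
```

```text
time: 15.55
ee_pos: [0.6072, 0.0233, 0.1187]
wrist_force: [2.4, 0.3, 2.5]
time: 15.95
ee_pos: [0.6067, 0.0232, 0.1165]
wrist_force: [0.3, 0.4, -4.0]
time: 16.15
ee_pos: [0.6071, 0.0233, 0.1165]
wrist_force: [-0.8, 0.2, -2.2]
```

```bash
python3 -m jog '[[1,0,0,0.4,0,0,0],[1,0,0,1.4,0,0,0],[1,0,0,2,0,0,0],[1,0,0,2,0,0,0]]'; python3 w.py; python3 -c "
from h import *
im,d,P=cam('wrist');save(im,'w4.png');np.save('w4.npy',P)"
```

```text
time: 16.55
ee_pos: [0.6083, 0.0233, 0.1701]
tcp_rot: [-90.0, -0.3, 4.5]
wrist_force: [-0.0, 0.2, -2.6]
opening: 0.0236
[0.60787117 0.02330664 0.16827704] [-90.00733267  -0.14654803   4.51896028] [-0.15615805  0.76484749 -2.91314618] 16.6
plate 2475 c [607.9  30. ] size [50.2 36.6] ang 4.3 z 0.129
bin 9574 c [578.3  21.4] size [204.7  60.7] ang 4.6 z 0.0638
-100 63.3 | -92 59.4 | -84 65.9 | -76 66.1 | -68 66.0 | -60 63.3 | -52 63.9 | -44 66.0 | -36 66.0 | -28 65.7 | -20 59.1 | -12 65.7 | -4 66.1 | 4 66.2 | 12 62.6 | 20 64.6 | 28 66.1 | 36 66.1 | 44 65.7 | 52 59.2 | 60 65.9 | 68 66.2 | 76 66.3 | 84 64.1 | 92 40.3 | 100 63.9 |
```

View pics/w4.png

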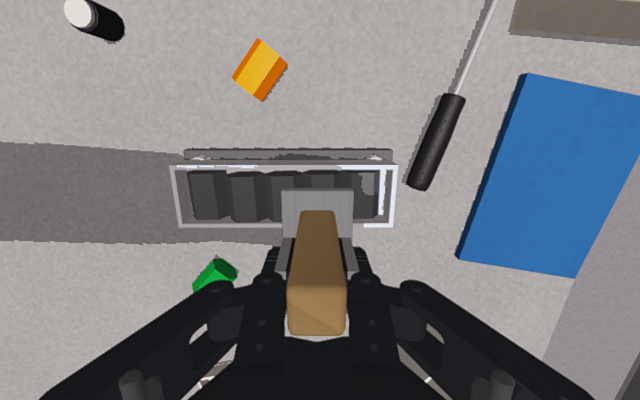

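```bash
(python3 -m jog '[[1,0.5,0.05,-0.3,0,0,0],[1,0.9,0.1,-1,0,0,0],[1,0.9,0.1,-1.7,0,0,0],[1,0.9,0.1,-1.92,0,0,0],[1,0.9,0.1,-1.92,0,0,0]]'; python3 -m jog '[[1,0,0,-0.02,0,0,0],[1,0,0,-0.04,0,0,0],[1,0,0,-0.05,0,0,0]]'; python3 -m jog '[[1,0,0,-0.01,0,0,0],[1,0,0,-0.02,0,0,0]]') | grep -E 'pos|force|time'
```

```text
time: 17.15
ee_pos: [0.6288, 0.0258, 0.1167]
wrist_force: [0.5, 0.2, -2.7]
time: 17.45
ee_pos: [0.63, 0.0258, 0.1182]
wrist_force: [-0.0, -0.4, -2.0]
time: 17.65
ee_pos: [0.6298, 0.0258, 0.1173]
wrist_force: [0.1, 0.2, -3.6]
```

```bash
(python3 -m jog '[[1,0,0,-0.015,0,0,0],[1,0,0,-0.03,0,0,0]]'; python3 -m jog '[[1,0,0,-0.01,0,0,0],[1,0,0,-0.02,0,0,0]]'; python3 -m jog '[[1,0,0,-0.01,0,0,0],[1,0,0,-0.02,0,0,0]]') | grep -E 'pos|force|time'
```

```text
time: 17.85
ee_pos: [0.6297, 0.0257, 0.1163]
wrist_force: [0.8, 0.5, -3.4]
time: 18.05
ee_pos: [0.6297, 0.0258, 0.1158]
wrist_force: [0.3, -0.2, -3.0]
time: 18.25
ee_pos: [0.6297, 0.0258, 0.1152]
wrist_force: [-0.1, 0.5, -2.7]
```

```bash
(python3 -m jog '[[1,0,0,-0.01,0,0,0],[1,0,0,-0.01,0,0,0]]'; python3 -m jog '[[1,0,0,-0.01,0,0,0],[1,0,0,-0.01,0,0,0]]'; python3 -m jog '[[1,0,0,-0.01,0,0,0],[1,0,0,-0.01,0,0,0]]') | grep -E 'pos|force|time'
```

```text
time: 18.45
ee_pos: [0.6297, 0.0258, 0.115]
wrist_force: [-0.3, -0.1, -3.2]
time: 18.65
ee_pos: [0.6297, 0.0258, 0.1148]
wrist_force: [0.1, 0.6, -3.5]
time: 18.85
ee_pos: [0.6297, 0.0258, 0.1146]
wrist_force: [-0.3, 0.7, -1.6]
```

```bash
(python3 -m jog '[[1,0,0,-0.01,0,0,0],[1,0,0,-0.01,0,0,0]]'; python3 -m jog '[[1,0,0,-0.01,0,0,0],[1,0,0,-0.01,0,0,0]]') | grep -E 'pos|force|time'
```

```text
time: 19.05
ee_pos: [0.6298, 0.0258, 0.1146]
wrist_force: [0.1, -0.9, -0.4]
time: 19.25
ee_pos: [0.6298, 0.0258, 0.1145]
wrist_force: [-1.1, 0.3, 2.1]
```

```bash
(python3 -m jog '[[1,0,0,-0.01,0,0,0],[1,0,0,-0.02,0,0,0]]'; python3 -m jog '[[1,0,0,-0.01,0,0,0],[1,0,0,-0.01,0,0,0]]') | grep -E 'pos|force|time'
```

```text
time: 19.45
ee_pos: [0.6298, 0.0258, 0.1143]
wrist_force: [-2.7, 0.2, 7.5]
time: 19.65
ee_pos: [0.6298, 0.0258, 0.1143]
wrist_force: [-2.6, -0.4, 7.3]
```

```bash
(python3 -m jog '[[1,0,0,-0.01,0,0,0],[1,0,0,-0.01,0,0,0]]'; python3 -m jog '[[1,0,0,0,0,0,0],[1,0,0,0,0,0,0]]') | grep -E 'pos|force|time'
```

```text
time: 19.85
ee_pos: [0.6299, 0.0258, 0.1142]
wrist_force: [-2.2, -0.0, 8.3]
time: 20.05
ee_pos: [0.6299, 0.0258, 0.1142]
wrist_force: [-2.8, -0.8, 8.1]
```

```bash
(python3 -m jog '[[1,0,0,-0.01,0,0,0],[1,0,0,-0.015,0,0,0],[1,0,0,-0.015,0,0,0]]'; python3 -m jog '[[1,0,0,0,0,0,0],[1,0,0,0,0,0,0]]') | grep -E 'force|time'
```

```text
time: 20.35
wrist_force: [-3.6, -0.0, 9.9]
time: 20.55
wrist_force: [-4.0, -0.4, 11.3]
```

```bash
(python3 -m jog '[[1,0,0,-0.005,0,0,0],[1,0,0,-0.005,0,0,0],[1,0,0,-0.005,0,0,0],[1,0,0,-0.005,0,0,0],[1,0,0,-0.005,0,0,0]]'; python3 -m jog '[[1,0,0,0,0,0,0],[1,0,0,0,0,0,0],[1,0,0,0,0,0,0],[1,0,0,0,0,0,0],[1,0,0,0,0,0,0]]'; python3 -m jog '[[1,0,0,0,0,0,0],[1,0,0,0,0,0,0]]') | grep -E 'force|time|pos'
```

```text
time: 21.05
ee_pos: [0.6299, 0.0258, 0.1141]
wrist_force: [-4.0, 0.2, 10.5]
time: 21.55
ee_pos: [0.6299, 0.0258, 0.1141]
wrist_force: [-3.1, -0.1, 10.2]
time: 21.75
ee_pos: [0.6299, 0.0258, 0.1141]
wrist_force: [-4.6, -0.1, 11.3]
```

```bash
(python3 -m jog '[[1,0,0,-0.01,0,0,0],[1,0,0,-0.01,0,0,0],[1,0,0,-0.01,0,0,0],[1,0,0,-0.01,0,0,0],[1,0,0,-0.01,0,0,0]]'; python3 -m jog '[[1,0,0,0,0,0,0],[1,0,0,0,0,0,0],[1,0,0,0,0,0,0],[1,0,0,0,0,0,0],[1,0,0,0,0,0,0]]'; python3 -m jog '[[1,0,0,0.05,0,0,0],[1,0,0,0.1,0,0,0],[1,0,0,0.3,0,0,0],[1,0,0,0.5,0,0,0],[1,0,0,0.5,0,0,0]]') | grep -E 'force|time|pos'
```

```text
time: 22.25
ee_pos: [0.6299, 0.0258, 0.114]
wrist_force: [-3.9, 0.0, 12.3]
time: 22.75
ee_pos: [0.6299, 0.0258, 0.114]
wrist_force: [-4.3, -0.7, 12.0]
time: 23.25
ee_pos: [0.6301, 0.0258, 0.1254]
wrist_force: [-0.0, -0.1, -3.1]
```

```bash
(python3 -m jog '[[1,-0.7,-0.055,0,0,0,0],[1,-1.4,-0.11,0,0,0,0],[1,-1.4,-0.11,0,0,0,0],[1,-1.4,-0.11,-0.2,0,0,0],[1,-1.4,-0.11,-0.38,0,0,0]]'; python3 -m jog '[[1,0,0,-0.01,0,0,0],[1,0,0,-0.02,0,0,0],[1,0,0,-0.03,0,0,0],[1,0,0,-0.04,0,0,0]]'; python3 -m jog '[[1,0,0,-0.01,0,0,0],[1,0,0,-0.02,0,0,0],[1,0,0,-0.03,0,0,0]]') | grep -E 'force|time|pos'
```

```text
time: 23.75
ee_pos: [0.5953, 0.0231, 0.1149]
wrist_force: [-0.2, -0.0, -3.6]
time: 24.15
ee_pos: [0.595, 0.0231, 0.1146]
wrist_force: [-0.0, -0.6, 0.9]
time: 24.45
ee_pos: [0.595, 0.023, 0.1143]
wrist_force: [-0.1, -0.3, 6.2]
```

```bash
(python3 -m jog '[[1,0,0,-0.01,0,0,0],[1,0,0,-0.02,0,0,0],[1,0,0,-0.03,0,0,0],[1,0,0,-0.03,0,0,0]]'; python3 -m jog '[[1,0,0,0,0,0,0],[1,0,0,0,0,0,0],[1,0,0,0,0,0,0]]') | grep -E 'force|time|pos'
```

```text
time: 24.85
ee_pos: [0.5951, 0.023, 0.1142]
wrist_force: [-1.3, 0.4, 8.6]
time: 25.15
ee_pos: [0.5951, 0.023, 0.1142]
wrist_force: [-0.5, 0.9, 9.0]
```

```bash
(python3 -m jog '[[1,0,0,-0.01,0,0,0],[1,0,0,-0.02,0,0,0],[1,0,0,-0.025,0,0,0],[1,0,0,-0.025,0,0,0],[1,0,0,-0.025,0,0,0]]'; python3 -m jog '[[1,0,0,0,0,0,0],[1,0,0,0,0,0,0],[1,0,0,0,0,0,0],[1,0,0,0,0,0,0],[1,0,0,0,0,0,0]]') | grep -E 'force|time|pos'
```

```text
time: 25.65
ee_pos: [0.5951, 0.0231, 0.1141]
wrist_force: [-1.9, 0.3, 12.1]
time: 26.15
ee_pos: [0.5951, 0.0231, 0.114]
wrist_force: [-1.3, -0.9, 12.5]
```

```bash
(python3 -m jog '[[1,0,0,0,0,0,0],[1,0,0,0,0,0,0],[1,0,0,0,0,0,0],[1,0,0,0,0,0,0],[1,0,0,0,0,0,0]]'; python3 -m jog '[[1,0,0,0.05,0,0,0],[1,0,0,0.3,0,0,0],[1,0,0,0.5,0,0,0],[1,-1,-0.08,0.5,0,0,0],[1,-2,-0.16,0.5,0,0,0]]'; python3 -m jog '[[1,-0.87,-0.07,0,0,0,0],[1,-0.87,-0.07,-0.1,0,0,0],[1,-0.87,-0.07,-0.25,0,0,0],[1,-0.87,-0.07,-0.36,0,0,0],[1,-0.87,-0.07,-0.38,0,0,0]]';  python3 -m jog '[[1,0,0,-0.01,0,0,0],[1,0,0,-0.02,0,0,0],[1,0,0,-0.03,0,0,0]]') | grep -E 'force|time|pos'
```

```text
time: 26.65
ee_pos: [0.5951, 0.023, 0.1141]
wrist_force: [-2.0, 0.1, 13.2]
time: 27.15
ee_pos: [0.5441, 0.019, 0.1241]
wrist_force: [-0.2, -0.3, -2.2]
time: 27.65
ee_pos: [0.5233, 0.0173, 0.1146]
wrist_force: [0.8, 0.1, -2.6]
time: 27.95
ee_pos: [0.5233, 0.0173, 0.1146]
wrist_force: [0.6, 0.1, -0.0]
```

```bash
(python3 -m jog '[[1,0,0,-0.01,0,0,0],[1,0,0,-0.02,0,0,0],[1,0,0,-0.03,0,0,0],[1,0,0,-0.04,0,0,0]]'; python3 -m jog '[[1,0,0,-0.01,0,0,0],[1,0,0,-0.02,0,0,0],[1,0,0,-0.02,0,0,0]]') | grep -E 'force|time|pos'
```

```text
time: 28.35
ee_pos: [0.5233, 0.0173, 0.1142]
wrist_force: [-1.4, -0.4, 6.1]
time: 28.65
ee_pos: [0.5233, 0.0173, 0.1142]
wrist_force: [-1.3, 0.1, 10.0]
```

```bash
(python3 -m jog '[[1,0,0,-0.01,0,0,0],[1,0,0,-0.015,0,0,0],[1,0,0,-0.015,0,0,0],[1,0,0,-0.015,0,0,0],[1,0,0,-0.015,0,0,0]]'; python3 -m jog '[[1,0,0,0,0,0,0],[1,0,0,0,0,0,0],[1,0,0,0,0,0,0],[1,0,0,0,0,0,0],[1,0,0,0,0,0,0]]'; python3 -m jog '[[1,0,0,0,0,0,0],[1,0,0,0,0,0,0],[1,0,0,0,0,0,0],[1,0,0,0,0,0,0],[1,0,0,0,0,0,0]]') | grep -E 'force|time|pos'
```

```text
time: 29.15
ee_pos: [0.5233, 0.0173, 0.1141]
wrist_force: [-2.4, -0.2, 11.2]
time: 29.65
ee_pos: [0.5233, 0.0173, 0.114]
wrist_force: [-3.1, 0.2, 10.9]
time: 30.15
ee_pos: [0.5233, 0.0173, 0.114]
wrist_force: [-2.2, -0.1, 10.9]
```

```bash
python3 -m jog '[[1,0,0,0.1,0,0,0],[1,0,0,0.6,0,0,0],[1,0,0,1.6,0,0,0],[1,0,0,2.6,0,0,0],[1,0,0,2.8,0,0,0]]' | grep -E 'force|pos'; python3 w.py; (python3 -m jog '[[1,-0.1,0.7,0,0,0,0.3],[1,-0.3,2,0,0,0,0.9],[1,-0.5,3.4,0,0,0,1.5],[1,-0.7,4.8,0,0,0,2.1],[1,-1,6.2,0,0,0,2.7]]'; python3 -m jog '[[1,-0.2,1.4,0,0,0,0.4],[1,-0.4,2.8,0,0,0,0.85],[1,-0.6,4,0,0,0,0.85],[1,-0.76,5,0,0,0,0.85],[1,-0.76,5.12,0,0,0,0.85]]'; python3 -m jog '[[1,0,0,0,0,0,0],[1,0,0,0,0,0,0],[1,0,0,0,0,0,0]]')|grep -E 'time|pos|rot'
cat > v.py <<'E'
from m2 import *
import sys
im,d,P=cam('wrist');o=bot.get_obs();e=o['ee_pos'];save(im,sys.argv[1])
print(e,o['tcp_rot'],o['wrist_force'],o['time'])
P=P.reshape(-1,3);n=np.hypot(P[:,0]-e[0],P[:,1]-e[1])<.06
k=n&(abs(P[:,2]-(e[2]-.0413))<.005);rect(P[k],'plate')
A=np.c_[P[k,:2],np.ones(k.sum())];print('plane',np.linalg.lstsq(A,P[k,2],rcond=None)[0])
for r in bot.regions_of('wrist','mat'): rect(P[r['pixels'].ravel()&(P[:,2]<.009)],'mat %.2f'%r['conf'])
E
python3 v.py w5.png
```

```text
ee_pos: [0.5239, 0.0173, 0.1855]
wrist_force: [-0.4, 0.2, -3.4]
[0.52374818 0.01726999 0.18463873] [-90.01041429  -0.16469099   4.51760182] [ 0.4696269   0.78173235 -3.61095356] 30.7
plate 2454 c [523.6  23.9] size [50.2 36.7] ang 4.3 z 0.1445
bin 8634 c [578.8  21.6] size [204.9  60.5] ang 4.5 z 0.0639
-100 63.6 | -92 59.1 | -84 66.1 | -76 66.2 | -68 66.1 | -60 63.6 | -52 63.8 | -44 66.1 | -36 66.1 | -28 65.7 | -20 59.5 | -12 65.9 | -4 66.2 | 4 66.2 | 12 63.4 | 20 64.2 | 28 66.3 | 36 66.3 | 44 66.2 | 52 59.5 | 60 66.0 | 68 66.2 | 76 66.3 | 84 64.5 | 92 57.2 | 100 63.5 | 
time: 31.2
ee_pos: [0.4973, 0.1734, 0.1809]
tcp_rot: [-90.0, 0.1, 18.1]
time: 31.7
ee_pos: [0.4779, 0.3024, 0.1806]
tcp_rot: [-90.0, 0.1, 22.4]
time: 32.0
ee_pos: [0.4791, 0.2993, 0.1823]
tcp_rot: [-90.0, 0.0, 22.2]
[0.47918893 0.29937023 0.18247028] [-9.00081240e+01  6.18694192e-03  2.21964850e+01] [ 0.20611543 -0.34797512 -2.4666062 ] 32.05
plate 2482 c [476.5 305.6] size [50.  36.8] ang 22.1 z 0.1413
plane [ 0.01313394 -0.01543387  0.13982198]
mat 0.83 7358 c [479.1 300.3] size [120.2 118.6] ang 22.2 z 0.0043
```

View pics/w5.png

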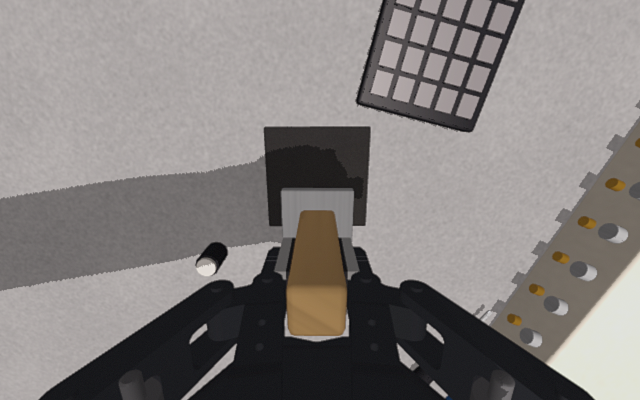

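```bash
(python3 -m jog '[[1,0,0.03,-0.8,0,0,0],[1,0,0.03,-2.2,0,0,0],[1,0,0.03,-3.6,0,0,0],[1,0,0.03,-4.6,0,0,0],[1,0,0.03,-4.85,0,0,0]]'; python3 -m jog '[[1,0,0,-0.04,0,0,0],[1,0,0,-0.08,0,0,0],[1,0,0,-0.12,0,0,0]]';python3 -m jog '[[1,0,0,-0.02,0,0,0],[1,0,0,-0.04,0,0,0],[1,0,0,-0.06,0,0,0]]')|grep -E 'time|pos|force'
```

```text
time: 32.6
ee_pos: [0.4776, 0.2996, 0.0582]
wrist_force: [-0.3, -0.3, -2.6]
time: 32.9
ee_pos: [0.4799, 0.3015, 0.06]
wrist_force: [0.7, 0.8, -3.0]
time: 33.2
ee_pos: [0.4791, 0.3011, 0.0571]
wrist_force: [-0.0, -0.8, -4.0]
```

```bash
(python3 -m jog '[[1,0,0,-0.03,0,0,0],[1,0,0,-0.06,0,0,0],[1,0,0,-0.09,0,0,0]]'; python3 -m jog '[[1,0,0,-0.01,0,0,0],[1,0,0,-0.02,0,0,0],[1,0,0,-0.02,0,0,0]]';python3 -m jog '[[1,0,0,-0.01,0,0,0],[1,0,0,-0.02,0,0,0],[1,0,0,-0.02,0,0,0]]')|grep -E 'time|pos|force'
```

```text
time: 33.5
ee_pos: [0.4789, 0.301, 0.0544]
wrist_force: [-0.7, -0.1, -3.4]
time: 33.8
ee_pos: [0.4789, 0.301, 0.054]
wrist_force: [-0.0, -0.2, -3.8]
time: 34.1
ee_pos: [0.479, 0.301, 0.0535]
wrist_force: [-0.6, -0.7, -3.4]
```

```bash
(python3 -m jog '[[1,0,0,-0.01,0,0,0],[1,0,0,-0.02,0,0,0],[1,0,0,-0.02,0,0,0]]'; python3 -m jog '[[1,0,0,-0.01,0,0,0],[1,0,0,-0.02,0,0,0],[1,0,0,-0.02,0,0,0]]')|grep -E 'time|pos|force'
```

```text
time: 34.4
ee_pos: [0.479, 0.301, 0.0533]
wrist_force: [-1.0, -1.3, 1.4]
time: 34.7
ee_pos: [0.4791, 0.3011, 0.0533]
wrist_force: [-2.0, -2.6, 6.3]
```

```bash
(python3 -m jog '[[1,0,0,0.02,0,0,0],[1,0,0,0.02,0,0,0]]'; python3 -m jog '[[0.65,0,0,0,0,0,0],[0.6,0,0,0,0,0,0],[0.4,0,0,0,0,0,0],[0.2,0,0,0,0,0,0],[0,0,0,0,0,0,0]]' 20;python3 -m jog '[[0,0,0,0,0,0,0],[0,0,0,0,0,0,0],[0,0,0,0,0,0,0]]')|grep -E 'time|pos|force|open'
```

```text
time: 34.9
ee_pos: [0.4791, 0.3011, 0.0533]
wrist_force: [-1.9, -1.7, 4.1]
opening: 0.0233
time: 35.4
ee_pos: [0.479, 0.301, 0.053]
wrist_force: [-0.1, 0.2, 0.6]
opening: 0.0761
time: 35.7
ee_pos: [0.479, 0.301, 0.053]
wrist_force: [0.4, 1.0, 0.5]
opening: 0.0855
```

Rise straight up and check from a distance.

```bash
(python3 -m jog '[[0,0,0,0.8,0,0,0],[0,0,0,2.4,0,0,0],[0,0,0,4.2,0,0,0],[0,0,0,5.6,0,0,0],[0,0,0,5.6,0,0,0]]'; python3 -m jog '[[0,-1.2,1,0,0,0,0],[0,-2.4,2,0,0,0,0],[0,-3.2,2.8,0,0,0,0],[0,-3.2,2.8,0,0,0,0],[0,-3.2,2.8,0,0,0,0]]';python3 -m jog '[[0,0,0,0,0,0,0],[0,0,0,0,0,0,0]]')|grep -E 'time|pos|force'
python3 - <<'E'
from m2 import *
im,d,P=cam('wrist');save(im,'w6.png');P=P.reshape(-1,3);k=np.hypot(P[:,0]-.479,P[:,1]-.3)<.06
rect(P[k&(P[:,2]>.095)&(P[:,2]<.115)],'posttop');rect(P[k&(P[:,2]>.009)&(P[:,2]<.016)],'plate')
for r in bot.regions_of('wrist','mat'): rect(P[r['pixels'].ravel()&(P[:,2]<.009)],'mat %.2f'%r['conf'])
im,d,P=cam('top');save(im,'t3.png');np.save('top3.npy',P)
P=P.reshape(-1,3);a=np.radians(4.55);ex=np.array([np.cos(a),np.sin(a)]);q=P[:,:2]-[.579,.0217];X=q@ex*1000;Y=q@[-ex[1],ex[0]]*1000
for x in range(-100,101,8):
    k=(abs(X-x)<4)&(abs(Y)<18)&(P[:,2]<.1)
    print(x,np.round(np.nanpercentile(P[k,2],[50,98])*1000,1) if k.any() else '',end='|')
cv2.imwrite('pics/b3.png',np.vstack([cv2.resize(im[120:320,120:500],(760,400))[...,::-1]]))
E
```

```text
time: 36.2
ee_pos: [0.4805, 0.302, 0.1987]
wrist_force: [0.0, -0.8, 0.1]
time: 36.7
ee_pos: [0.3986, 0.3712, 0.1926]
wrist_force: [0.0, -0.8, 0.2]
time: 36.9
ee_pos: [0.3996, 0.3704, 0.1928]
wrist_force: [0.2, 0.3, 1.1]
posttop 621 c [478.6 301.8] size [24.1 24.4] ang 22.6 z 0.1039
plate 854 c [479.1 301.5] size [50.  50.5] ang 22.0 z 0.0122
mat 0.70 5537 c [479.3 300. ] size [121.6 120.5] ang 22.6 z 0.0042
mat 0.38 32 c [759.2 145.8] size [61.1 28.2] ang 61.1 z 0.001
-100 [59.8 66.4]|-92 [42.9 60.9]|-84 [63.9 68.4]|-76 [65.4 69.2]|-68 [66.  69.3]|-60 [60.8 67.2]|-52 [59.1 67.7]|-44 [65.6 68.7]|-36 [65.7 69. ]|-28 [65.3 68.8]|-20 [57.7 62.5]|-12 [63.8 68.1]|-4 [65.2 68. ]|4 [66.1 69.2]|12 [60.7 65.9]|20 [59.3 66.7]|28 [65.3 68.8]|36 [66.1 69.7]|44 [65.  69.9]|52 [57.  61.8]|60 [63.4 67.7]|68 [65.4 69.4]|76 [66.  68.8]|84 [60.8 68. ]|92 [40.1 55.2]|100 [56.3 66.4]|
```

View pics/b3.png

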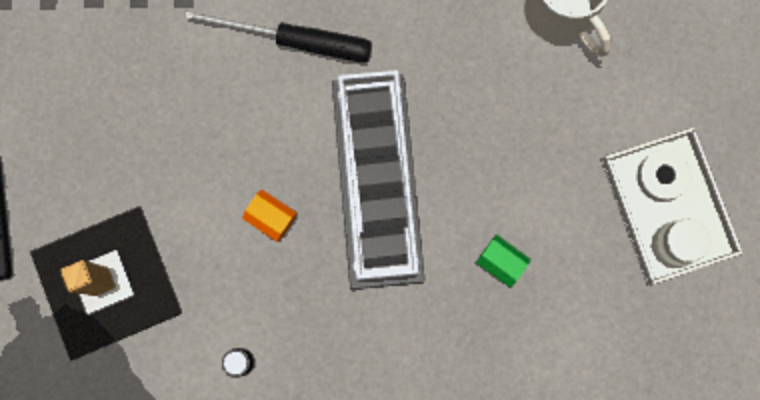

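The picture shows all five ingots in a level row in the bin (col ~375, rows 90–260). The tamper stands in the middle of its mat at (90, 278), and nothing else has moved. The arm is clear, so I'm handing in.

```bash
python3 -c "
from workcell import bot
print(bot.job_done())"
```

```text
the job is handed in; nothing more can be done
None
```

The job is done and handed in at about 37 s. All five ingots lie level in the bin, and the tamper is back upright on its mat with the gripper clear.

- **Tamping:** I pressed down the two perched ingots; each gave at roughly 5–7 N and dropped flat.
- **Bedding:** I then pressed at three places that together cover all five ingots, holding each for about 1 s or more. After allowing for the tamper's weight, the readings settled at about 14–16 N. The highest was about 16 N, but force was read only at the end of each move, so peaks in between were not seen.
- **Ingots:** the last depth check put every ingot's top at 65–66 mm, about 2 mm above the rim.
- **Tamper:** its plate sits about 1.5 mm from the mat's centre and square to it. I set it down with a peak reading of about 9 N, a little firmer than needed, and backed off before letting go.
- **Everything else:** the final picture shows nothing else moved. No check failed or disagreed.

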